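# Find the stamped tip box and send it to the dispatch line

### The job

Tip each of the two pipette-tip boxes over towards the robot onto its side, so that its underside faces away from the robot, and see which one is stamped underneath (a dark ring with a bar). Once both are down, push the stamped one, still lying on its side, away from the robot until its underside is squarely up against the low metal rail, the dispatch line; leave the blank one lying short of the rail. Only push with the fingers: do not grip, lift or carry the boxes, and leave everything else where it stands.

Things in the scene. Friction and masses are not known exactly. Their poses are not given: they have to be found in the camera images.
- box_stamped: The tip box stamped on its underside (dark ring 65 mm across with a bar); otherwise just like the other: grey body, white lid. Left or right. 122 mm wide (y), 86 mm deep (x), 118 mm high (z), 0.18 to 0.33 kg, closed, smooth, too wide to grip. Origin: centre of the underside; z towards the lid; starts upright, -x roughly facing the robot (yaw within 0.32 rad).
- box_plain: The other tip box, its white underside blank. 122 mm wide (y), 86 mm deep (x), 118 mm high (z), 0.18 to 0.33 kg, closed, smooth, too wide to grip. Origin: centre of the underside; z towards the lid; starts upright, -x roughly facing the robot (yaw within 0.32 rad).
- box_stamped_mid (a point): Middle of the stamped box (59 mm from its underside). Grippy plastic (friction on the bench about 0.8): pushed within 25 mm of the top of its far face towards the robot it turns about its near lower edge and past about 36 degrees falls by itself; then it lies 86 mm high, lid towards the robot. Best let the fingers rise with the tipping face; pushed low it slides.
- box_plain_mid (a point): Middle of the blank box (59 mm from its underside); it behaves like the stamped one.
- rail: The dispatch line: a straight low aluminium rail fixed to the bench beyond the boxes, lying across in front of the robot, 700 mm long (its y), 20 mm thick (its x), 18 mm high. Origin: centre of its underside; x points away from the robot; the face towards the robot is at x = -10 mm.
- tube: Bystander: upright plastic tube, 28 mm across, 105 mm high, between the two boxes. Origin: centre of its underside.
- vial: Bystander: small glass vial with yellow cap, 32 mm across, 50 mm high, between the places where the boxes come to lie. Origin: centre of its underside.
- jar: Bystander: white jar, 70 mm across, 85 mm high, on the left. Origin: centre of its underside.
- amber: Bystander: amber bottle, 64 mm across, 120 mm high, on the left. Origin: centre of its underside.
- tray: Bystander: open blue tray, 90 by 120 by 35 mm, on the right. Origin: centre of its underside.
- beaker: Bystander: glass beaker, 70 mm across, 80 mm high, on the right. Origin: centre of its underside.
- spatula: Bystander: spatula, 170 mm long, lying flat near the robot on its right. Origin: about the middle of its length, underside.
Mind the look-alikes: they are no part of the job. Leave any red look-alike of the box_plain alone.

How it is judged:
By the outcome, as a careful person would: the job done as asked, in the order asked, and still so for the second after the job is handed in, with the robot touching nothing.
It also fails if it takes over 67 s, if anything falls off the work surface, if the arm or the gripper's body presses on something with over 40 N, if the wrist force passes 120 N, or if a joint passes its speed limit or range.

### The arm

A 6-joint arm with a two-finger parallel gripper is mounted at the origin on the work surface. World frame = base frame: x ahead of the robot, y to its left, z up, the work surface at z = 0. Lengths are in m, angles in rad, forces in N, time in s.
With the tool pointing down it reaches from about 0.275 to 0.85 m from the base axis. Payload 5.2 kg.
Tool frame: the origin (TCP) lies at the very end of the fingers, on their centre line; the grasp point (between the pads) lies 19 mm behind it (ctrl.grip_point_offset is the distance from the TCP to the grasp point, in m); z points along the fingers, y is the line along which they close (so a half turn about z gives the same grasp; the last joint's range is limited). The gripper opens to 85 mm and grips with 20 to 120 N. Pads are 22 mm wide; open, the fingers measure 114 mm over their backs; the gripper's body (76 mm by 85 mm) begins 54 mm behind the grasp point. The pads swing forward as they close: fully open they stand 13 mm farther back than shut.
Start: joints at [-1.321, 0.259, 1.535, -0, 1.348, -0.203], TCP at [0.241, -0.495, 0.231] pointing down, gripper open.
Joint ranges: [-3.14, 3.14], [-0.91, 2.08], [0.19, 2.58], [-1.22, 4.36], [0.22, 2.71], [-3.12, 3.12]. Speed limits (rad/s): [2.57, 2.57, 3.14, 3.14, 3.14, 3.14].

### API

Orientations are given as a unit quaternion [x, y, z, w].
In Python, from bench import ctrl gives the robot as it stands.
- The arm moves only by the shell command python3 -m handwheel 'ROWS' [FORCE]. ROWS is JSON, a list that holds one entry, the list of rows, each a list of 7 numbers: the gripper's target within -1 to 1 (shut at 1, half-way at 0, fully open at -1), then the shift along the tool's x, y, z in units of 25 mm (1.0 is 25 mm), then the turn, a rotation vector about the tool's x, y, z in units of 8 degrees (1.0 is 8 degrees). A call has 1 to 10 rows; each row is the pose to reach, as a shift and turn from the pose commanded when the call began, along the tool's axes at that moment; what a row does not reach only later rows make up. A row lasts 1/10 s, in which the tool goes at most 50 mm and 8.59 degrees, less where a joint would pass 70% of its speed; a pose out of reach is approached as far as the arm can. A call with a gripper value outside its range is refused whole. The fingers move at their own pace and stop on an object; FORCE is the grip in N (left out, the last holds). Time passes only in rows, so rows that repeat a pose let the fingers close. It gives the time, the measured TCP pose, the force, the opening and the grip force at its end, in the units of the state.
- ctrl.observe(): the state, without advancing time (a new reading comes with each control period).
- ctrl.camera(name): name is "scene" or "side" or "wrist"; returns the picture (480x640x3 uint8, red, green, blue); there is no depth.
- ctrl.camera_info(name): a dict with "mtx" (3x3 intrinsics, pixels), "cam_to_world" (4x4, takes a point from camera to world coordinates). Camera axes: x right, y down, z forward; pixel columns grow to the right and rows downward; lengths in m; the calibration is good to about 2 mm. A picture is of the moment at which its call begins: read the wrist's pose just before it. camera_info takes no time and is no camera call; for the wrist camera it gives the pose at the moment of the call.
- ctrl.finish_job(): hands the job in; it is judged then, once.
Trained networks look in the newest picture that a camera, given by its name, has taken for a name from the list of things; names that differ only in an ending like _2 or _b are one class to them, and where a whole thing is asked for, a point or a joint stands for the part that bears it (a point fixed in the world has none). Each returns a list of dicts, best first, with "confidence" (0 to 1); they miss things now and then, are a little off and sometimes report something else, mostly with a low value. They report only what shows in the picture. A call takes as long as a camera call. They do not tell look-alikes from the thing itself.
- ctrl.look_for(camera, query): "point" ([column, row] in pixels, amid what is visible of it).
- ctrl.masks_of(camera, query): "region" (480x640 bool, what is visible of it) and "point" ([column, row] in pixels, amid what is visible of it).
- ctrl.pinpoint(camera, query): "point" ([column, row] in pixels: a listed point, or the origin of a listed thing).
The state is a dict: "clock": time; "joint_positions": joint angles; "dq": joint speeds; "joint_torque": joint torques, N m; "ee_pos": TCP position; "eef_rot": TCP orientation; "force": force on the tool from outside, world axes, zero at the start; "wrist_torque": the same for the moment, N m; "opening": finger opening in m; "grasp_force": force on a finger pad.
Only numpy, scipy, OpenCV 4.12 (cv2) and the standard library are available. Lean on these libraries where they do the work, as an engineer would, in place of code of your own. Each camera call takes 0.05 s, during which the arm holds its last target. There are 200 camera calls.

## Working session

There is one attempt and no reset: what is moved stays moved. The work goes in short steps, Python scripts to look and compute and a shell command to move; the robot and the scene stay as the last step left them, time stands still between calls to the robot, and variables do not carry over. Pictures are saved under pics/ and viewed, at most 10 in all, crops included, and the job is handed in when it is done.

```bash
mkdir -p pics; cat > h.py <<'E'
import numpy as np, cv2
from bench import ctrl
from scipy.spatial.transform import Rotation as R
def save(cam,name):
    im=ctrl.camera(cam); cv2.imwrite(f'pics/{name}.png',im[:,:,::-1]); return im
def ray(cam,px,z):
    i=ctrl.camera_info(cam);T=np.array(i['cam_to_world']);d=T[:3,:3]@np.linalg.inv(i['mtx'])@[px[0],px[1],1]
    o=T[:3,3]; return o+d*(z-o[2])/d[2]
def proj(cam,p):
    i=ctrl.camera_info(cam);T=np.linalg.inv(np.array(i['cam_to_world']));q=np.array(i['mtx'])@(T[:3,:3]@np.array(p)+T[:3,3]);return q[:2]/q[2]
E
python3 - <<'E'
from h import *
np.set_printoptions(precision=3,suppress=True)
a=save('scene','s0');b=save('side','d0')
for c in('scene','side'):
    print(c,np.array(ctrl.camera_info(c)['cam_to_world']))
    for q,z in(('box_stamped',0),('box_stamped_mid',.059),('rail',0),('tube',0),('vial',0),('jar',0),('amber',0),('tray',0),('beaker',0)):
        for r in ctrl.pinpoint(c,q)[:4]: print(c,q,round(r['confidence'],2),np.array(r['point']),ray(c,r['point'],z)[:2])
s=ctrl.observe();print(s['clock'],s['ee_pos'],R.from_quat(s['eef_rot']).as_matrix())
E
```

```text
scene [[ 0.367  0.786 -0.498  1.091]
 [ 0.93  -0.306  0.202 -0.199]
 [ 0.006 -0.537 -0.844  1.016]
 [ 0.     0.     0.     1.   ]]
scene box_stamped 0.64 [404.2 238.5] [0.569 0.241]
scene box_stamped 0.63 [228.5 317.1] [ 0.612 -0.21 ]
scene rail 0.93 [360.2 353.3] [0.791 0.025]
scene tube 0.82 [327.3 307.7] [ 0.67 -0.  ]
scene vial 0.77 [291.1 232.4] [ 0.454 -0.007]
scene jar 0.78 [446.4 185.4] [0.463 0.417]
scene amber 0.57 [466.2 232.4] [0.608 0.389]
scene amber 0.4 [165.6 225.3] [ 0.323 -0.285]
scene tray 0.82 [142.9 367.6] [ 0.656 -0.405]
scene tray 0.27 [403.2 240. ] [0.572 0.237]
scene beaker 0.66 [127.2 278.8] [ 0.437 -0.399]
scene beaker 0.23 [230.  320.2] [ 0.62  -0.209]
side [[-1.     0.012  0.017  0.557]
 [-0.004  0.651 -0.759  0.749]
 [-0.02  -0.759 -0.651  0.719]
 [ 0.     0.     0.     1.   ]]
side box_stamped 0.58 [301.7 208.7] [ 0.626 -0.2  ]
side box_stamped_mid 0.83 [305.7 191.9] [ 0.613 -0.192]
side rail 0.61 [220.5 273. ] [0.799 0.033]
side rail 0.49 [281.1 263.1] [0.666 0.003]
side rail 0.38 [374.2 169.7] [ 0.422 -0.383]
side tube 0.93 [280.2 259.2] [ 0.669 -0.01 ]
side tube 0.43 [376.5 261.4] [0.449 0.001]
side vial 0.74 [376.3 262.1] [0.45  0.003]
side amber 0.81 [304.6 434.4] [0.6 0.4]
side tray 0.95 [289.5 166.3] [ 0.67  -0.408]
side beaker 0.91 [373.7 168.1] [ 0.423 -0.391]
1.0 [ 0.241 -0.495  0.231] [[ 0.899  0.438 -0.   ]
 [ 0.438 -0.899 -0.   ]
 [-0.     0.    -1.   ]]
```

View pics/s0.png

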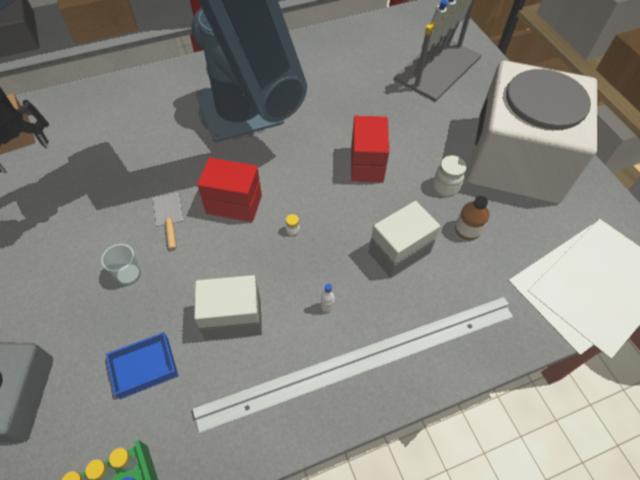

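View pics/d0.png

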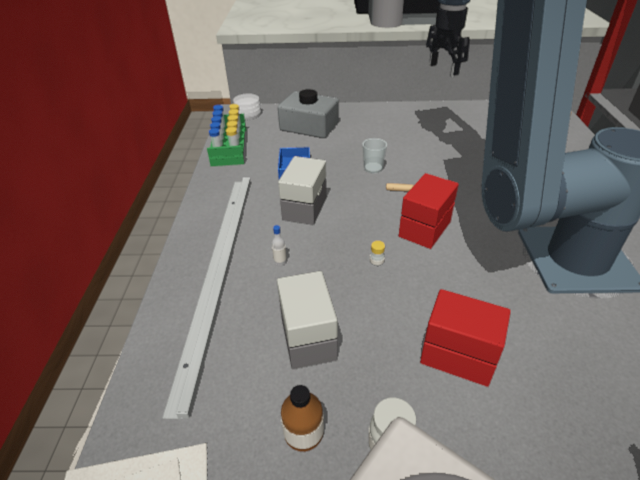

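The scene view shows the two white-lidded boxes at (404,238) on the left and (228,317) on the right. The red look-alikes at (370,150) and (230,190) stand nearer the robot. The tube is at (327,300), the vial at (291,228), and the rail runs from (195,418) to (510,308). The side view agrees. Next I'll fit cuboids to the masks.

```bash
cat >> h.py <<'E'
from scipy.optimize import minimize
def cub(p,L,W,H):
    x,y,t=p; c,s=np.cos(t),np.sin(t)
    return np.array([[x+c*a*L/2-s*b*W/2,y+s*a*L/2+c*b*W/2,z] for a in(-1,1) for b in(-1,1) for z in(0,H)])
def fit(masks,p0,L,W,H):
    "masks: {cam: bool}; cuboid upright on the bench"
    best=None
    def cost(p):
        tot=0
        for cam,m in masks.items():
            h=cv2.convexHull(np.array([proj(cam,q) for q in cub(p,L,W,H)],np.float32)*16).astype(np.int32)
            r=np.zeros((480,640),np.uint8);cv2.fillConvexPoly(r,h,1,cv2.LINE_8,4);r=r>0
            tot+=1-(r&m).sum()/max((r|m).sum(),1)
        return tot/len(masks)
    for t in (p0[2]-.2,p0[2],p0[2]+.2):
        s=np.array([p0[0],p0[1],t])
        o=minimize(cost,s,method='Nelder-Mead',options=dict(initial_simplex=[s,s+[.02,0,0],s+[0,.02,0],s+[0,0,.15]],maxfev=140,xatol=2e-4,fatol=1e-4))
        if best is None or o.fun<best.fun: best=o
    return best.x,1-best.fun
def masks_near(cam,q,p,tol=35):
    t=proj(cam,p)
    for r in ctrl.masks_of(cam,q):
        if np.hypot(*(np.array(r['point'])-t))<tol: return r['region']
E
python3 - <<'E'
from h import *
np.set_printoptions(precision=3,suppress=True)
for c in('scene','side'): ctrl.camera(c)
ims={c:cv2.imread(f'pics/{n}.png') for c,n in(('scene','s0'),('side','d0'))}
ms={c:ctrl.masks_of(c,'box_stamped') for c in ims}
for c in ms: print(c,[(round(r['confidence'],2),np.round(r['point']),r['region'].sum()) for r in ms[c]])
def near(c,p): 
    t=proj(c,p); r=[r for r in ms[c] if np.hypot(*(np.array(r['point'])-t))<35]; return r[0]['region'] if r else None
for n,p in(('L',(.56,.235)),('R',(.61,-.2))):
    M={c:near(c,(*p,.06)) for c in ims}; M={c:m for c,m in M.items() if m is not None}
    print(n,list(M),*fit(M,(*p,0),.086,.122,.118))
    for c in M: print('  ',c,*fit({c:M[c]},(*p,0),.086,.122,.118))
# reds
def red(c,box):
    b=ims[c].astype(int);m=(b[:,:,2]>110)&(b[:,:,1]<60)
    n,l,s,ce=cv2.connectedComponentsWithStats(m.astype(np.uint8))
    for k in range(1,n):
        if s[k,4]>500: yield l==k,ce[k]
reds={c:list(red(c,0)) for c in ims}
for px in((370,150),(230,190)):
    m=min(reds['scene'],key=lambda r:np.hypot(*(r[1]-px)))[0]
    p=ray('scene',px,.06)
    d=min(reds['side'],key=lambda r:np.hypot(*(r[1]-proj('side',p))))[0]
    print('red',p,*fit({'scene':m,'side':d},(p[0],p[1],0),.086,.122,.118))
# rail
for c in ims:
    r=ctrl.masks_of(c,'rail')[0]; m=r['region']
    ys,xs=np.nonzero(m); P=np.array([ray(c,(x,y),.009)[:2] for x,y in zip(xs,ys)])
    (cx,cy),(w,h),a=cv2.minAreaRect(P.astype(np.float32)*1000);print('rail',c,cx,cy,w,h,a, P.mean(0))
E
```

```text
scene [(0.6, array([227., 310.]), np.int64(3738))]
side [(0.55, array([302., 191.]), np.int64(2734)), (0.48, array([388., 418.]), np.int64(1171))]Traceback (most recent call last):
  File "<stdin>", line 11, in <module>
  File "h.py", line 27, in fit
    o=minimize(cost,s,method='Nelder-Mead',options=dict(initial_simplex=[s,s+[.02,0,0],s+[0,.02,0],s+[0,0,.15]],maxfev=140,xatol=2e-4,fatol=1e-4))
    res = _minimize_neldermead(fun, x0, args, callback, bounds=bounds,
                               **options)
    fsim[k] = func(sim[k])
              ~~~~^^^^^^^^
    fx = function(np.copy(x), *(wrapper_args + args))
  File "h.py", line 24, in cost
    return tot/len(masks)
           ~~~^~~~~~~~~~~
ZeroDivisionError: division by zero
```

```bash
cat > m.py <<'E'
from h import *
np.set_printoptions(precision=3,suppress=True)
ims={c:ctrl.camera(c)[:,:,::-1] for c in('scene','side')}
def near(c,p):
    t=proj(c,p)
    for q in('box_plain','box_stamped_mid','box_stamped','box_plain_mid'):
        for r in ctrl.masks_of(c,q):
            if np.hypot(*(np.array(r['point'])-t))<30: return r['region']
    print('grabcut',c) 
    g=np.full((480,640),cv2.GC_BGD,np.uint8);H=[proj(c,v) for v in cub((p[0],p[1],0),.086,.122,.118)]
    h=cv2.convexHull(np.array(H,np.float32)).astype(int)
    a=np.zeros((480,640),np.uint8);cv2.fillConvexPoly(a,h,1);g[cv2.dilate(a,np.ones((21,21)))>0]=cv2.GC_PR_BGD;g[a>0]=cv2.GC_PR_FGD;g[cv2.erode(a,np.ones((25,25)))>0]=cv2.GC_FGD
    cv2.grabCut(np.ascontiguousarray(ims[c]),g,None,np.zeros((1,65)),np.zeros((1,65)),5,cv2.GC_INIT_WITH_MASK)
    return (g&1)>0
E
python3 - <<'E'
from m import *
for n,p in(('L',(.56,.235)),('R',(.61,-.2))):
    M={c:near(c,(*p,.06)) for c in ims}
    print(n,*fit(M,(*p,0),.086,.122,.118))
    for c in M: print('  ',c,*fit({c:M[c]},(*p,0),.086,.122,.118))
def red(c):
    b=ims[c].astype(int);m=(b[:,:,2]>90)&(b[:,:,1]<60)
    n,l,s,ce=cv2.connectedComponentsWithStats(m.astype(np.uint8))
    return [(l==k,ce[k]) for k in range(1,n) if s[k,4]>500]
reds={c:red(c) for c in ims}
for px in((370,150),(230,190)):
    m=min(reds['scene'],key=lambda r:np.hypot(*(r[1]-px)))[0]
    p=ray('scene',px,.06)
    d=min(reds['side'],key=lambda r:np.hypot(*(r[1]-proj('side',p))))[0]
    print('red',p,*fit({'scene':m,'side':d},(p[0],p[1],0),.086,.122,.118))
for c in ims:
    m=ctrl.masks_of(c,'rail')[0]['region']
    ys,xs=np.nonzero(m); P=np.array([ray(c,(x,y),.009)[:2] for x,y in zip(xs,ys)])
    print('rail',c,cv2.minAreaRect(P.astype(np.float32)*1000), P.mean(0))
E
```

```text
Traceback (most recent call last):
  File "h.py", line 27, in fit
    o=minimize(cost,s,method='Nelder-Mead',options=dict(initial_simplex=[s,s+[.02,0,0],s+[0,.02,0],s+[0,0,.15]],maxfev=140,xatol=2e-4,fatol=1e-4))
  File "h.py", line 21, in cost
    h=cv2.convexHull(np.array([proj(cam,q) for q in cub(p,L,W,H)],np.float32)*16).astype(np.int32)
                               ~~~~^^^^^^^
  File "h.py", line 10, in proj
    i=ctrl.camera_info(cam);T=np.linalg.inv(np.array(i['cam_to_world']));q=np.array(i['mtx'])@(T[:3,:3]@np.array(p)+T[:3,3]);return q[:2]/q[2]
ValueError: time passes only in moves, steps and waits
```

```bash
python3 - <<'E'
s=open('h.py').read()
s=s.replace("def ray(","_I={}\ndef info(c):\n    if c not in _I: _I[c]=ctrl.camera_info(c)\n    return _I[c]\ndef ray(",1).replace("i=ctrl.camera_info(cam)","i=info(cam)")
open('h.py','w').write(s)
E
cat > a.py <<'E'
from m import *
for n,p in(('L',(.56,.235)),('R',(.61,-.2))):
    M={c:near(c,(*p,.06)) for c in ims}
    print(n,*fit(M,(*p,0),.086,.122,.118))
    for c in M: print('  ',c,*fit({c:M[c]},(*p,0),.086,.122,.118))
def red(c):
    b=ims[c].astype(int);m=(b[:,:,2]>90)&(b[:,:,1]<60)
    n,l,s,ce=cv2.connectedComponentsWithStats(m.astype(np.uint8))
    return [(l==k,ce[k]) for k in range(1,n) if s[k,4]>500]
reds={c:red(c) for c in ims}
for px in((370,150),(230,190)):
    m=min(reds['scene'],key=lambda r:np.hypot(*(r[1]-px)))[0]
    p=ray('scene',px,.06)
    d=min(reds['side'],key=lambda r:np.hypot(*(r[1]-proj('side',p))))[0]
    print('red',p,*fit({'scene':m,'side':d},(p[0],p[1],0),.086,.122,.118))
for c in ims:
    m=ctrl.masks_of(c,'rail')[0]['region']
    ys,xs=np.nonzero(m); P=np.array([ray(c,(x,y),.009)[:2] for x,y in zip(xs,ys)])
    print('rail',c,cv2.minAreaRect(P.astype(np.float32)*1000), P.mean(0))
print(ctrl.observe()['clock'])
E
python3 a.py
```

```text
L [0.599 0.213 0.208] 0.9475686155381691
   scene [0.601 0.211 0.291] 0.9544953116381688
   side [0.599 0.213 0.198] 0.950792670372658
R [ 0.619 -0.201 -0.219] 0.9529267131091703
   scene [ 0.622 -0.201 -0.257] 0.951786588350465
   side [ 0.619 -0.2   -0.221] 0.9675026492405511
red [0.328 0.255 0.06 ] [0.321 0.254 1.088] 0.8945714179230779
red [ 0.323 -0.114  0.06 ] [ 0.322 -0.111 -0.514] 0.9091713824587024
rail scene ((807.6272583007812, 21.279632568359375), (703.6982421875, 52.926876068115234), 88.67398834228516) [ 0.807 -0.004]
rail side ((802.8457641601562, 20.473663330078125), (711.7844848632812, 47.58534240722656), 88.68865203857422) [0.806 0.118]
1.9
```

```bash
cat > w.py <<'E'
import sys
from h import *
s=ctrl.observe();Rm=R.from_quat(s['eef_rot']);p=np.array(s['ee_pos'])
def to(x,y,z,yaw):
    T=R.from_matrix(np.array([[np.cos(yaw),np.sin(yaw),0],[np.sin(yaw),-np.cos(yaw),0],[0,0,-1]]))
    return np.round(np.r_[Rm.inv().apply(np.array([x,y,z])-p)/.025,np.degrees((Rm.inv()*T).as_rotvec())/8],2).tolist()
def boxpt(b,d,z,side=0):  # d mm along box x from its centre
    x,y,t=b; return (x+np.cos(t)*d/1000-np.sin(t)*side,y+np.sin(t)*d/1000+np.cos(t)*side,z,t)
if __name__=='__main__':
    print(s['clock'],np.round(p,4),np.round(s['joint_positions'],2)); print(to(*map(float,sys.argv[1:5])))
E
python3 - <<'E'
from w import *
R_=(.620,-.201,-.228)
print(to(*boxpt(R_,78,.231)),to(*boxpt(R_,78,.095)))
E
```

```text
[21.21, -1.96, 0.01, 0.0, -0.0, 4.88] [21.21, -1.96, 5.45, 0.0, -0.0, 4.88]
```

```bash
python3 -m handwheel '[[[-1,2,-0.2,0,0,0,0.5],[-1,4,-0.4,0,0,0,1],[-1,6,-0.6,0,0,0,1.5],[-1,8,-0.8,0,0,0,2],[-1,10,-1,0,0,0,2.5],[-1,12,-1.2,0,0,0,3],[-1,14,-1.3,0,0,0,3.5],[-1,16,-1.5,0,0,0,4],[-1,18,-1.7,0,0,0,4.5],[-1,20,-1.9,0,0,0,4.9]]]'; python3 - <<'E'
from w import *
R_=(.620,-.201,-.228)
print(to(*boxpt(R_,78,.231)),to(*boxpt(R_,78,.095)))
E
```

```text
clock: 2.9
ee_pos: [0.6691, -0.233, 0.2313]
eef_rot: [0.993, -0.117, 0.0, 0.0]
force: [0.4, -1.0, 0.6]
opening: 0.0854
grasp_force: 0.0
[0.91, -0.81, 0.01, 0.0, -0.0, -0.04] [0.91, -0.81, 5.45, 0.0, -0.0, -0.04]
```

```bash
python3 -m handwheel '[[[-1,0.9,-0.8,0,0,0,0],[-1,0.9,-0.8,0,0,0,0],[-1,0.9,-0.8,1.5,0,0,0],[-1,0.9,-0.8,3,0,0,0],[-1,0.9,-0.8,4.5,0,0,0],[-1,0.9,-0.8,5.4,0,0,0],[-1,0.9,-0.8,5.4,0,0,0]]]'; python3 - <<'E'
from w import *
for b in ((.620,-.201,-.228),): print(to(*boxpt(b,54,.095)))
save('side','d1')
E
```

```text
clock: 3.6
ee_pos: [0.6905, -0.2196, 0.0915]
eef_rot: [0.993, -0.116, -0.004, -0.001]
force: [-0.0, -0.3, 0.7]
opening: 0.0853
grasp_force: 0.0
[-0.75, -0.08, -0.13, -0.01, 0.06, -0.03]
```

View pics/d1.png

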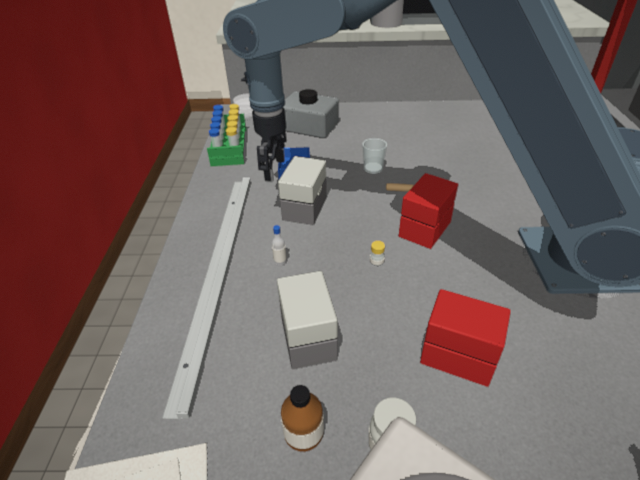

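The gripper stands at (268,170), just beyond the right box's lid, and nothing has been disturbed. I'll approach until contact, then follow the arc.

```bash
python3 -m handwheel '[[[-1,-0.3,0,0,0,0,0],[-1,-0.6,0,0,0,0,0],[-1,-0.8,0,0,0,0,0],[-1,-1.0,0,0,0,0,0]]]'; python3 -m handwheel '[[[-1,-0.3,0,-0.15,0,0,0],[-1,-0.6,0,-0.4,0,0,0],[-1,-0.9,0,-0.6,0,0,0],[-1,-1.2,0,-0.75,0,0,0],[-1,-1.2,0,-0.75,0,0,0]]]';python3 - <<'E'
from w import *
save('side','d2')
E
```

```text
clock: 4.05
ee_pos: [0.6703, -0.2146, 0.0983]
eef_rot: [0.993, -0.116, 0.002, 0.001]
force: [2.6, -0.0, 1.8]
opening: 0.0851
grasp_force: 1.2
clock: 4.55
ee_pos: [0.6396, -0.2072, 0.1158]
eef_rot: [0.993, -0.115, -0.0, 0.0]
force: [0.9, -0.3, -0.2]
opening: 0.0855
grasp_force: 0.2
```

View pics/d2.png

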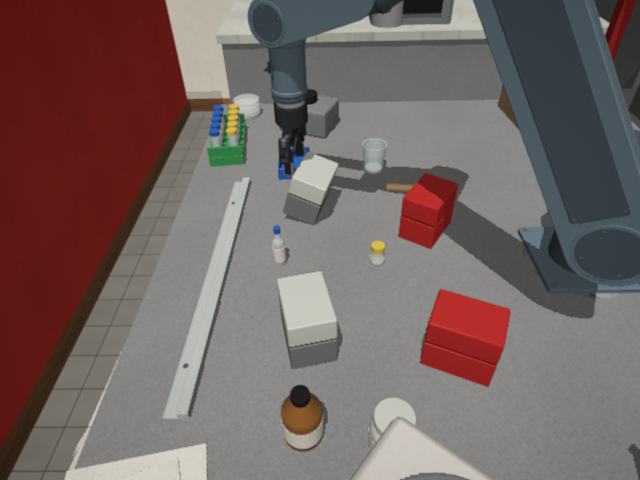

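The box at (310,190) is tilted about 15° and turning cleanly about its near edge. I'll carry on along the arc.

```bash
python3 -m handwheel '[[[-1,-0.3,0,-0.15,0,0,0],[-1,-0.6,0,-0.25,0,0,0],[-1,-0.9,0,-0.35,0,0,0],[-1,-1.2,0,-0.45,0,0,0],[-1,-1.5,0,-0.5,0,0,0],[-1,-1.8,0,-0.55,0,0,0],[-1,-2.1,0,-0.55,0,0,0],[-1,-2.4,0,-0.55,0,0,0]]]';python3 -m handwheel '[[[-1,0,0,-1,0,0,0],[-1,0,0,-2,0,0,0],[-1,0,0,-4,0,0,0],[-1,0,0,-5,0,0,0]]]';python3 - <<'E'
from w import *
a=save('side','d3')
b=save('scene','s3')
cv2.imwrite('pics/c3.png',np.hstack([a[100:400,150:500],b[130:430,150:500]])[:,:,::-1])
print(to(*boxpt((.600,.212,.215),80,.235)),to(*boxpt((.600,.212,.215),80,.095)))
E
```

```text
clock: 5.4
ee_pos: [0.5814, -0.1935, 0.1288]
eef_rot: [0.993, -0.115, -0.0, -0.0]
force: [0.1, -0.0, -0.9]
opening: 0.0851
grasp_force: 0.0
clock: 5.8
ee_pos: [0.5827, -0.1941, 0.2578]
eef_rot: [0.993, -0.115, 0.002, 0.001]
force: [1.0, -0.3, 0.1]
opening: 0.0852
grasp_force: 0.0
[-0.17, -17.35, 0.89, 0.02, -0.03, -3.2] [-0.2, -17.36, 6.49, 0.02, -0.03, -3.2]
```

View pics/c3.png

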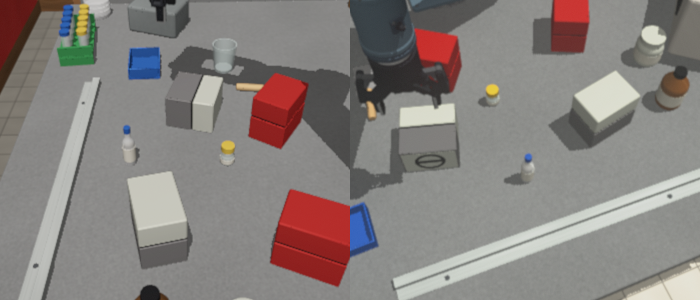

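The right box lies on its side, lid towards the robot, and shows the ring and bar underneath at crop (430,160), so it is the stamped one. Next I'll tip the left box.

```bash
python3 -m handwheel '[[[-1,0.5,-1.9,0,0,0,-0.4],[-1,0.5,-3.8,0,0,0,-0.8],[-1,0.5,-5.7,0,0,0,-1.2],[-1,0.5,-7.6,0,0,0,-1.6],[-1,0.4,-9.5,0,0,0,-2],[-1,0.3,-11.4,0,0,0,-2.4],[-1,0.2,-13.3,0,0,0,-2.8],[-1,0,-15.2,0,0,0,-3.2],[-1,-0.2,-17.1,0,0,0,-3.2],[-1,-0.2,-17.4,0,0,0,-3.2]]]';python3 - <<'E'
from w import *
print(to(*boxpt((.600,.212,.215),80,.235)),to(*boxpt((.600,.212,.215),80,.095)))
E
```

```text
clock: 6.9
ee_pos: [0.6755, 0.2368, 0.2515]
eef_rot: [0.994, 0.11, -0.001, -0.001]
force: [0.5, 0.2, -0.9]
opening: 0.085
grasp_force: 0.0
[0.04, 0.33, 0.66, -0.02, 0.02, 0.04] [0.05, 0.34, 6.26, -0.02, 0.02, 0.04]
```

```bash
python3 -m handwheel '[[[-1,0.1,0.3,0,0,0,0],[-1,0.1,0.3,1.5,0,0,0],[-1,0.1,0.3,3,0,0,0],[-1,0.1,0.3,4.5,0,0,0],[-1,0.1,0.3,6.1,0,0,0],[-1,0.1,0.3,6.1,0,0,0],[-1,-0.3,0.3,6.1,0,0,0],[-1,-0.7,0.3,6.1,0,0,0],[-1,-1.0,0.3,6.1,0,0,0],[-1,-1.0,0.3,6.1,0,0,0]]]';python3 - <<'E'
from w import *
print(to(*boxpt((.600,.212,.215),54,.097)))
E
```

```text
clock: 7.9
ee_pos: [0.6543, 0.217, 0.1032]
eef_rot: [0.994, 0.107, 0.001, 0.0]
force: [0.8, -0.3, 0.1]
opening: 0.0852
grasp_force: 0.0
[-0.0, -0.27, 0.25, 0.0, -0.01, -0.0]
```

```bash
python3 -m handwheel '[[[-1,0,-0.25,0.2,0,0,0],[-1,-0.2,-0.25,0.2,0,0,0],[-1,-0.4,-0.25,0.1,0,0,0],[-1,-0.4,-0.25,0.1,0,0,0]]]';python3 -m handwheel '[[[-1,-0.3,0,-0.15,0,0,0],[-1,-0.6,0,-0.4,0,0,0],[-1,-0.9,0,-0.6,0,0,0],[-1,-1.2,0,-0.75,0,0,0],[-1,-1.5,0,-0.9,0,0,0],[-1,-1.8,0,-1,0,0,0]]]';python3 - <<'E'
from w import *
a=save('side','d4')
b=save('scene','s4')
cv2.imwrite('pics/c4.png',np.hstack([a[100:400,150:500],b[130:430,150:500]])[:,:,::-1])
E
```

```text
clock: 8.3
ee_pos: [0.6433, 0.2224, 0.0999]
eef_rot: [0.994, 0.108, 0.001, 0.0]
force: [2.6, 0.4, 2.7]
opening: 0.0857
grasp_force: 1.5
clock: 8.9
ee_pos: [0.598, 0.2124, 0.1239]
eef_rot: [0.994, 0.108, -0.0, -0.0]
force: [-0.4, 0.0, -0.8]
opening: 0.0852
grasp_force: 0.1
```

View pics/c4.png

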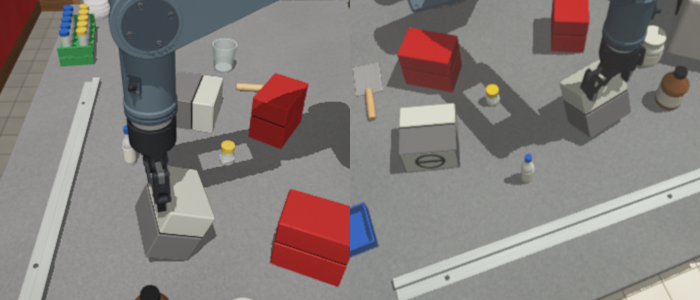

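The left box is tilting cleanly, with the fingers on its far face at crop (160,190). I'll continue.

```bash
python3 -m handwheel '[[[-1,-0.3,0,-0.12,0,0,0],[-1,-0.6,0,-0.2,0,0,0],[-1,-0.9,0,-0.25,0,0,0],[-1,-1.2,0,-0.3,0,0,0],[-1,-1.5,0,-0.3,0,0,0],[-1,-1.8,0,-0.3,0,0,0]]]';python3 -m handwheel '[[[-1,0,0,-1,0,0,0],[-1,0,0,-2,0,0,0],[-1,0,0,-4,0,0,0],[-1,0,0,-5,0,0,0]]]';cat > b.py <<'E'
from m import *
import sys
# lying boxes: cuboid 118 (x) x 122 x 86
for n,p in(('L',(.50,.19)),('R',(.52,-.18))):
    M={c:near(c,(*p,.043)) for c in ims}
    print(n,*fit(M,(*p,0),.118,.122,.086))
    for c in M: print('  ',c,*fit({c:M[c]},(*p,0),.118,.122,.086))
print(ctrl.observe()['clock'],ctrl.observe()['ee_pos'])
E
python3 b.py; python3 - <<'E'
from w import *
a=save('side','d5')
b=save('scene','s5')
cv2.imwrite('pics/c5.png',np.hstack([a[100:400,150:500],b[130:430,150:500]])[:,:,::-1])
E
```

```text
clock: 9.6
ee_pos: [0.5544, 0.2028, 0.1313]
eef_rot: [0.994, 0.107, -0.0, -0.0]
force: [0.3, -0.3, 0.6]
opening: 0.0856
grasp_force: 0.0
clock: 10.0
ee_pos: [0.5559, 0.2031, 0.2602]
eef_rot: [0.994, 0.108, 0.002, -0.0]
force: [1.3, -0.0, 1.2]
opening: 0.085
grasp_force: 0.0
L [0.499 0.188 0.234] 0.9504774798812647
   scene [0.501 0.189 0.249] 0.946965554948059
   side [0.5   0.189 0.224] 0.958288959886404
R [ 0.517 -0.173 -0.25 ] 0.7016204279904594
   scene [ 0.518 -0.173 -0.247] 0.949873417721519
   side [ 0.516 -0.173 -0.229] 0.45831949518432413
10.4 [0.554 0.203 0.254]
```

View pics/c5.png

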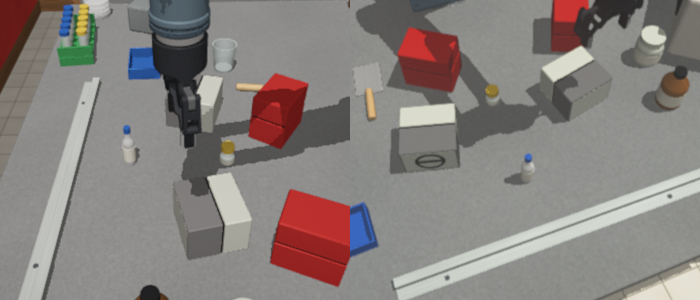

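Both boxes are down: the left one is blank, and the right one's ring shows at crop (430,160). Next I'll go behind the lid of the stamped box, staying above the red look-alike.

```bash
python3 - <<'E'
from w import *
b=(.517,-.173,-.24)
print(boxpt(b,-84,.2),to(*boxpt(b,-84,.254)),to(*boxpt(b,-84,.05)))
E
```

```text
(np.float64(0.4354076101124295), np.float64(-0.15303297938012067), 0.2, -0.24) [-7.7, 12.89, 0.05, 0.0, 0.02, 3.26] [-7.68, 12.89, 8.21, 0.0, 0.02, 3.26]
```

```bash
python3 -m handwheel '[[[-1,-0.9,1.5,0,0,0,0.4],[-1,-1.8,3,0,0,0,0.8],[-1,-2.7,4.5,0,0,0,1.2],[-1,-3.6,6,0,0,0,1.6],[-1,-4.5,7.5,0,0,0,2],[-1,-5.4,9,0,0,0,2.4],[-1,-6.3,10.5,0,0,0,2.8],[-1,-7.2,12,0,0,0,3.2],[-1,-7.7,12.9,0,0,0,3.2],[-1,-7.7,12.9,0,0,0,3.2]]]'; python3 - <<'E'
from w import *
b=(.517,-.173,-.24)
print(to(*boxpt(b,-84,.254)),to(*boxpt(b,-84,.05)))
m=ctrl.camera('side')
E
cat > b2.py <<'E'
from m import *
for c in ims:
    for q in('rail',):
        m=ctrl.masks_of(c,q)[0]['region']
        print(c,*fit({c:m},(.8,.02,-.02),.02,.7,.018))
E
python3 b2.py
```

```text
clock: 11.5
ee_pos: [0.435, -0.1561, 0.2558]
eef_rot: [0.993, -0.118, -0.0, 0.0]
force: [-0.2, 1.0, 1.0]
opening: 0.0858
grasp_force: 0.0
[-0.01, -0.12, 0.07, 0.01, 0.01, 0.03] [-0.01, -0.13, 8.23, 0.01, 0.01, 0.03]Traceback (most recent call last):
  File "b2.py", line 4, in <module>
    m=ctrl.masks_of(c,q)[0]['region']
      ~~~~~~~~~~~~~~~~~~^^^
IndexError: list index out of range
```

```bash
python3 -m handwheel '[[[-1,0,-0.1,1.5,0,0,0],[-1,0,-0.1,3,0,0,0],[-1,0,-0.1,4.5,0,0,0],[-1,0,-0.1,6,0,0,0],[-1,0,-0.1,7,0,0,0],[-1,0,-0.1,8,0,0,0],[-1,0,-0.1,8.2,0,0,0],[-1,0,-0.1,8.2,0,0,0]]]'; python3 - <<'E'
from w import *
# rail near edge: sample pixels in two masks
for c in('scene','side'):
    ctrl.camera(c)
    for r in ctrl.masks_of(c,'rail')[:1]: print(c,r['confidence'],*fit({c:r['region']},(.8,.02,-.02),.02,.7,.018))
E
```

```text
clock: 12.5
ee_pos: [0.4364, -0.1496, 0.0509]
eef_rot: [0.993, -0.115, -0.001, -0.001]
force: [-0.1, 0.2, 0.5]
opening: 0.0853
grasp_force: 0.0
scene 0.62 [ 0.81561015  0.02124068 -0.02596357] 0.558180227471566
side 0.88 [ 0.8030937   0.02061883 -0.04214598] 0.6655452206609934
```

```bash
cat > rail.py <<'E'
from h import *
for c,n,z in(('scene','s5',.018),('side','d5',0),('side','d5',.018)):
    g=cv2.GaussianBlur(cv2.imread(f'pics/{n}.png',0),(3,3),0).astype(np.float32); pts=[];far=[]
    for y in np.arange(-.28,.34,.02):
        xs=np.arange(.75,.85,.0005); uv=np.array([proj(c,(x,y,z)) for x in xs],np.float32)
        v=cv2.remap(g,uv[:,:1],uv[:,1:],cv2.INTER_LINEAR).ravel(); d=np.gradient(v)
        th=(np.percentile(v,20)+v.max())/2; k=np.nonzero(v>th)[0]
        pts.append((y,xs[k[0]],xs[k[-1]]))
    P=np.array(pts)
    for j in(1,2):
        x=P[:,j];m=np.abs(x-np.median(x))<.02
        for _ in range(3):
            f=np.polyfit(P[m,0],x[m],1);m=np.abs(np.polyval(f,P[:,0])-x)<.003
        print(c,z,'near' if j==1 else 'far','slope %.4f x(0) %.4f n=%d/%d'%(*f,m.sum(),len(m)))
E
python3 rail.py
```

```text
scene 0.018 near slope 0.0220 x(0) 0.7860 n=32/32
scene 0.018 far slope 0.0218 x(0) 0.8329 n=32/32
side 0 near slope 0.0222 x(0) 0.7922 n=32/32
side 0 far slope 0.0225 x(0) 0.8297 n=32/32
side 0.018 near slope 0.0221 x(0) 0.7859 n=32/32
side 0.018 far slope 0.0221 x(0) 0.8224 n=32/32
```

```bash
python3 -m handwheel '[[[-1,0.2,0,0,0,0,0],[-1,0.4,0,0,0,0,0],[-1,0.6,0,0,0,0,0],[-1,0.9,0,0,0,0,0],[-1,1.2,0,0,0,0,0],[-1,1.5,0,0,0,0,0],[-1,1.8,0,0,0,0,0],[-1,2.1,0,0,0,0,0],[-1,2.1,0,0,0,0,0]]]'
```

```text
clock: 13.6
ee_pos: [0.4882, -0.163, 0.0513]
eef_rot: [0.993, -0.115, -0.0, -0.0]
force: [-0.6, -0.2, 0.4]
opening: 0.0855
grasp_force: 0.0
```

```bash
python3 -m handwheel '[[[-1,-0.25,0,0,0,0,0],[-1,-0.25,0,0.4,0,0,0],[-1,-0.25,0,0.8,0,0,0],[-1,-0.25,0,0.8,0,0,0]]]'; python3 b.py | grep -A2 R;  python3 - <<'E'
from w import *
print(p);print(to(.53,-.17,.03,-.18),to(.57,-.173,.03,-.1),to(.61,-.175,.03,-.022),to(.64,-.175,.03,-.022))
E
```

```text
clock: 14.0
ee_pos: [0.4803, -0.1607, 0.0295]
eef_rot: [0.993, -0.116, -0.001, -0.001]
force: [0.0, -0.1, -0.2]
opening: 0.0853
grasp_force: 0.0
R [ 0.556 -0.18  -0.201] 0.9179894932584187
   scene [ 0.556 -0.18  -0.211] 0.9581087702106811
   side [ 0.561 -0.179 -0.057] 0.9144254278728606
[ 0.48185291 -0.16155642  0.03158776]
[1.95, -0.11, 0.06, 0.0, -0.0, -0.37] [3.54, -0.36, 0.07, 0.0, -0.0, -0.94] [5.11, -0.65, 0.07, 0.0, -0.0, -1.5] [6.28, -0.93, 0.07, 0.0, -0.0, -1.5]
```

```bash
python3 -m handwheel '[[[-1,0.5,0,0,0,0,0],[-1,0.9,0,0,0,0,-0.1],[-1,1.3,-0.05,0,0,0,-0.2],[-1,1.7,-0.1,0,0,0,-0.3],[-1,2.1,-0.15,0,0,0,-0.45],[-1,2.5,-0.2,0,0,0,-0.6],[-1,2.9,-0.25,0,0,0,-0.75],[-1,3.3,-0.3,0,0,0,-0.9],[-1,3.7,-0.35,0,0,0,-1.05],[-1,4.1,-0.4,0,0,0,-1.2]]]';python3 -m handwheel '[[[-1,0.3,0,0,0,0,-0.15],[-1,0.6,0,0,0,0,-0.3],[-1,0.9,0,0,0,0,-0.3],[-1,0.9,0,0,0,0,-0.3]]]'; python3 b.py | sed -n '/^R/,$p';sed 's/.52,-.18/.68,-.178/' b.py>b3.py; python3 b3.py| sed -n '/^R/,$p'; python3 - <<'E'
from w import *
print(p,R.from_matrix(Rm.as_matrix()).as_euler('zyx'),to(.655,-.18,.03,-.022))
E
```

```text
clock: 15.4
ee_pos: [0.5844, -0.1752, 0.0312]
eef_rot: [1.0, -0.031, -0.0, -0.0]
force: [-1.2, 0.1, 0.2]
opening: 0.0853
grasp_force: 0.0
clock: 15.8
ee_pos: [0.6074, -0.1767, 0.0314]
eef_rot: [1.0, -0.011, 0.001, 0.0]
force: [0.3, 0.8, -0.7]
opening: 0.0854
grasp_force: 0.0
R [ 0.519 -0.196  0.159] 0.6311680206772933
   scene [ 0.502 -0.16  -0.045] 0.7171916010498688
   side [ 0.521 -0.225  0.258] 0.7882117882117882
16.4 [ 0.606 -0.177  0.031]
R [ 0.678 -0.181  0.027] 0.9199351816906676
   scene [ 0.679 -0.18  -0.043] 0.9495176127439982
   side [ 0.683 -0.178  0.12 ] 0.908706379978851
16.8 [ 0.606 -0.177  0.031]
[ 0.60607837 -0.17659826  0.03130292] [ 2.19382137e-02 -4.08960302e-05 -3.14156631e+00] [1.96, 0.09, 0.05, -0.0, 0.0, 0.0]
```

```bash
python3 -m handwheel '[[[-1,0.3,0,0,0,0,0],[-1,0.6,0,0,0,0,0],[-1,0.9,0,0,0,0,0],[-1,1.2,0,0,0,0,0],[-1,1.4,0,0,0,0,0],[-1,1.6,0,0,0,0,0],[-1,1.7,0,0,0,0,0]]]'; python3 -m handwheel '[[[-1,0.06,0,0,0,0,0],[-1,0.12,0,0,0,0,0]]]'; python3 -m handwheel '[[[-1,0.06,0,0,0,0,0],[-1,0.12,0,0,0,0,0]]]'; python3 -m handwheel '[[[-1,0.06,0,0,0,0,0],[-1,0.12,0,0,0,0,0]]]'
```

```text
clock: 17.5
ee_pos: [0.6491, -0.1775, 0.0312]
eef_rot: [1.0, -0.011, -0.0, -0.0]
force: [-2.2, -0.1, 0.4]
opening: 0.0854
grasp_force: 0.0
clock: 17.7
ee_pos: [0.6508, -0.1774, 0.0312]
eef_rot: [1.0, -0.011, -0.001, -0.0]
force: [-8.1, 0.3, 5.2]
opening: 0.0853
grasp_force: 0.0
clock: 17.9
ee_pos: [0.6508, -0.1772, 0.0312]
eef_rot: [1.0, -0.011, -0.004, -0.001]
force: [-17.0, 1.3, 8.9]
opening: 0.0854
grasp_force: 0.0
clock: 18.1
ee_pos: [0.6507, -0.1771, 0.031]
eef_rot: [1.0, -0.011, -0.007, -0.001]
force: [-29.3, -0.3, 17.0]
opening: 0.0858
grasp_force: 0.0
```

The rail stopped the box at TCP x = 0.651. I'll back off straight and check.

```bash
python3 -m handwheel '[[[-1,-0.1,0,0,0,0,0],[-1,-0.2,0,0,0,0,0],[-1,-0.35,0,0,0,0,0],[-1,-0.7,0,0,0,0,0],[-1,-1.2,0,0,0,0,0],[-1,-1.8,0,-0.5,0,0,0],[-1,-2.4,0,-2,0,0,0],[-1,-3.5,0,-3.5,0,0,0],[-1,-5,0,-5,0,0,0],[-1,-6,0,-6.5,0,0,0]]]'; sed 's/.52,-.18/.72,-.178/' b.py>b3.py; python3 b3.py;python3 - <<'E'
from w import *
a=save('side','d6')
b=save('scene','s6')
cv2.imwrite('pics/c6.png',np.hstack([a[100:440,150:500],b[110:450,150:500]])[:,:,::-1])
E
```

```text
clock: 19.1
ee_pos: [0.5056, -0.1739, 0.1946]
eef_rot: [1.0, -0.011, -0.0, -0.0]
force: [0.7, 0.2, 0.8]
opening: 0.0853
grasp_force: 0.0
L [0.5   0.188 0.205] 0.9399152678262483
   scene [0.499 0.189 0.217] 0.9346994535519125
   side [0.5   0.188 0.201] 0.950187466523835
R [ 0.72  -0.182  0.017] 0.9237787231816146
   scene [ 0.719 -0.181 -0.017] 0.9250216076058773
   side [ 0.719 -0.178  0.02 ] 0.9312204989885368
19.5 [ 0.507 -0.174  0.192]
```

View pics/c6.png

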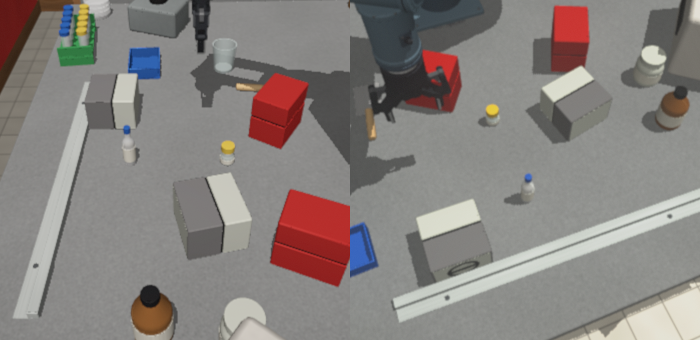

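```bash
python3 - <<'E'
from h import *
a=cv2.imread('pics/d6.png')[160:260,200:320];b=cv2.imread('pics/s6.png')[300:440,190:330]
cv2.imwrite('pics/z6.png',np.hstack([cv2.resize(a,(480,400),interpolation=2),cv2.resize(b,(320,400)[:2],interpolation=2)]))
E
```

```text
(no output)
```

View pics/z6.png

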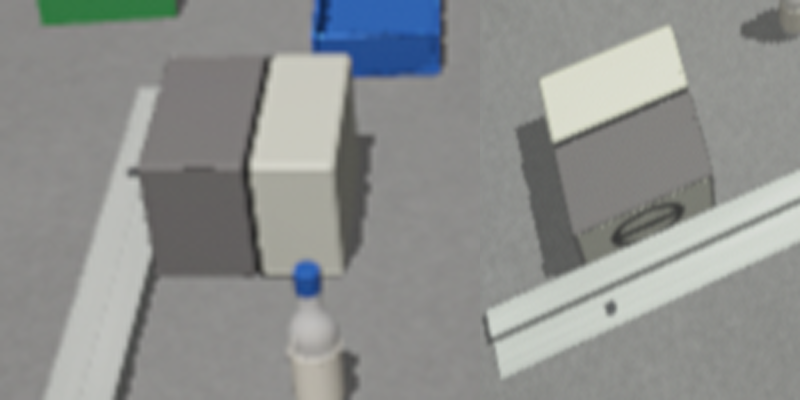

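The zoomed crops show the stamped box flat, with its underside parallel to the rail and no visible gap at (150,270). The bystanders and the blank box are where they should be.

```bash
python3 -c "
from bench import ctrl
print(ctrl.finish_job())"
```

```text
the job is handed in; nothing more can be done
None
```

I tipped both boxes towards the robot, found the stamp under the right one and pushed it, still on its side, until its underside was flush against the rail; the blank left box lies short of the rail, and I handed the job in at about 20 s.

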